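# Close a split instrument housing on its jig and hold it pressed

## Task

Set the lower half of the aluminium housing (the open tray with the circuit board) down onto the steel bar jig so that the jig's two pegs enter the holes in its underside and it sits fully home, and let go of it there. Then fit the cover half down over the lower half's two dowels until the halves meet flush, and finish while still holding the cover pressed down with steady hand pressure, somewhere around 10 to 30 N: do not let go at the end. Leave the screwdrivers, the multimeter and the solder spool alone.

Things in the scene. Friction and masses are not known exactly. Their poses are not given: they have to be found in the camera images.
- jig_seat (a point): Steel bar jig fixed to the bench, 150 long (x) x 46 wide x 20 high, two upright brass pegs on its top at x = +54 and -54, y = 0: 8 diameter, 14 high, the top 6 mm a cone. This point: centre of the bar's top face, foot of the pegs; x along the bar, z up.
- lower_mid (a point): Lower half, loose, upright, 0.2-0.42 kg: open tray 134 (x) x 52 (y) x 34 high, green board inside. Point: mid-length, 17 above underside; z up. At x = +-54, y = 0: in the underside a blind hole (10 dia, 18 deep) for the jig peg, on top a steel dowel (7 dia, 14 high, top 6 mm a cone). Grip mid-length across the 52 mm. Fits either way round. Seated: underside flat on jig top.
- cover_mid (a point): Cover half, loose, upright, 0.14-0.28 kg: hood 83 (x) x 52 (y) x 44 high, dark slots on top; at each end a low lug 26 long, 10 thick, flush with the underside, with a 9 mm through hole at x = +-54, y = 0. Point: hood's middle, 22 above underside; z up. Grip across the 52 mm. Fits either way round. Home: underside on the lower half's top face (points 39 mm apart), dowels 4 mm proud of the lugs.
- driver_a: Screwdriver with a blue handle, 180 long, lying on the mat beyond the jig; leave alone.
- driver_b: Screwdriver with a grey handle, 150 long, lying on the mat beyond the jig; leave alone.
- meter_mid (a point): Handheld multimeter lying on its back, 160 x 80 x 34, at the left of the mat; its middle; leave alone.
- spool_mid (a point): Solder spool standing on its flange, 56 diameter, 46 high, at the right of the mat; its middle; leave alone.
Mind the look-alikes: they are no part of the job. What is shaped like the part that bears cover_mid but pink, purple or red is not meant.

How it is judged:
By the outcome, as a careful person would: the job done as asked, in the order asked, and still so for the second after the job is handed in, while the arm keeps its last pose, push and grip.
It also fails if it takes over 64 s, if anything falls off the work surface, if the arm or the gripper's body presses on something with over 40 N, if the wrist force passes 120 N, or if a joint passes its speed limit or range.

## Robot

A 6-joint arm with a two-finger parallel gripper is mounted at the origin on the work surface. World frame = base frame: x ahead of the robot, y to its left, z up, the work surface at z = 0. Lengths are in m, angles in degrees, forces in N, time in s.
With the tool pointing down it reaches from about 0.375 to 0.9 m from the base axis. Payload 3.1 kg.
Tool frame: the origin (TCP) lies on the centre line of the jaws, within the pads' length; the fingertips stand 14 mm ahead of it and the grasp point (between the pads) lies 5 mm behind it (bot.tips_ahead is the distance from the TCP to the fingertips, in m); z points along the fingers, y is the line along which they close (so a half turn about z gives the same grasp; the last joint's range is limited). The gripper opens to 87 mm and grips with 3 to 60 N. Pads are 19 mm wide; open, the fingers measure 117 mm over their backs; the gripper's body (75 mm by 190 mm) begins 51 mm behind the grasp point.
Start: joints at [-84.139, 30.224, 82.088, -0, 67.689, -10.227], TCP at [0.173, -0.6, 0.237] pointing down, gripper open.
Joint ranges: [-176.69, 176.69], [-43.24, 126.21], [12.49, 139.97], [-82, 262], [0, 151.66], [-163.58, 163.58]. Speed limits (degrees/s): [159.86, 159.86, 180, 180, 180, 180].

## Interface

Orientations are given as a 3x3 rotation matrix whose columns are the frame's x, y, z axes.
In Python, from rig import bot gives the robot as it stands.
- The arm moves only by the tool play_rows, never from a script. Its argument "moves" is a list that holds one entry, the list of rows, each a list of 6 numbers: the shift along the tool's x, y, z in mm, then the turn, a rotation vector about the tool's x, y, z in rad. A call has 1 to 5 rows; each row shifts and turns the commanded pose from where the row before left it, along the tool's axes as they then stand; what a row does not reach is not made up. A row lasts 1/10 s, in which the tool goes at most 50 mm and 8.59 degrees, less where a joint would pass 70% of its speed; a pose out of reach is approached as far as the arm can. A call with a gripper value outside its range is refused whole. "fingers" is the opening, from -1 (shut) to 1 (fully open), set as the call begins (left out, the last holds). The fingers move at their own pace and stop on an object; the grip force is fixed at half the most. Time passes only in rows, so rows that do not move let the fingers close. It gives the time, the measured TCP pose, the force, the opening and the grip force at its end, in the units of the state.
- bot.read_state(): the state, without advancing time (a new reading comes with each control period).
- bot.capture(name): name is "side" or "top" or "wrist"; returns a dict with "image" (420x560x3 uint8, blue, green, red), "fx", "fy", "cx", "cy" (pixels), "R" (3x3) and "t" (3): a world point X has camera coordinates R X + t. Camera axes: x right, y down, z forward; pixel columns grow to the right and rows downward; lengths in m; the calibration is good to about 2 mm. A picture is of the moment at which its call begins. There is no depth.
- bot.hand_in(): hands the job in; it is judged then, once.
Trained networks look in a picture, given as the dict that the camera call returned (one of the last four; its "shot" number tells which), for a name from the list of things; names that differ only in an ending like _2 or _b are one class to them, and where a whole thing is asked for, a point or a joint stands for the part that bears it (a point fixed in the world has none). Each returns a list of dicts, best first, with "confidence" (0 to 1); they miss things now and then, are a little off and sometimes report something else, mostly with a low value. They report only what shows in the picture. A call takes as long as a camera call. They do not tell look-alikes from the thing itself.
- bot.search_frame(picture, query): "centre" ([column, row] in pixels, amid what is visible of it).
- bot.silhouettes(picture, query): "pixels" (420x560 bool, what is visible of it) and "centre" ([column, row] in pixels, amid what is visible of it).
- bot.pinpoint(picture, query): "centre" ([column, row] in pixels: a listed point, or the origin of a listed thing).
The state is a dict: "time_s": time; "joint_positions": joint angles; "qvel": joint speeds; "tau": joint torques, N m; "position": TCP position; "tcp_rot": TCP orientation; "force": force on the tool from outside, world axes, zero at the start; "moment": the same for the moment, N m; "opening": opening from 0.0 (shut) to 1.0 (fully open); "grasp_force": force on a finger pad.
Only numpy, scipy, OpenCV 4.12 (cv2) and the standard library are available. Lean on these libraries where they do the work, as an engineer would, in place of code of your own. Each camera call takes 0.05 s, during which the arm holds its last target. There are 200 camera calls.

## Working session

There is one attempt and no reset: what is moved stays moved. The work goes in short steps, Python scripts to look and compute and a tool call to move; the robot and the scene stay as the last step left them, time stands still between calls to the robot, and variables do not carry over. Pictures are saved under pics/ and viewed, at most 10 in all, crops included, and the job is handed in when it is done.

Besides the shell and the picture viewer there is one more tool, called after ">>>" as a command line: name --argument value ..., lists and objects as JSON in quotes. play_rows: Moves the arm, as the interface text tells. Its arguments: {"type":"object","properties":{"moves":{"type":"array","items":{"type":"array","items":{"type":"array","items":{"type":"number"}}}},"fingers":{"type":"number"}},"required":["moves"]}

```bash
ls; mkdir -p pics
cat > h.py <<'E'
import numpy as np, cv2
from rig import bot
def ray(p,uv):
    R=np.array(p["R"]);t=np.array(p["t"]);d=R.T@np.array([(uv[0]-p["cx"])/p["fx"],(uv[1]-p["cy"])/p["fy"],1.]);return -R.T@t,d
def atz(p,uv,z):
    c,d=ray(p,uv);return c+d*(z-c[2])/d[2]
def proj(p,X):
    q=np.array(p["R"])@X+np.array(p["t"]);return np.array([q[0]/q[2]*p["fx"]+p["cx"],q[1]/q[2]*p["fy"]+p["cy"]])
E
python3 - <<'E'
from h import *
for n in ["top","side"]:
    p=bot.capture(n);cv2.imwrite(f"pics/{n}0.png",p["image"])
    print(n,p["fx"],-np.array(p["R"]).T@p["t"])
    for q,z in [("jig_seat",.02),("lower_mid",.017),("cover_mid",.022),("spool_mid",.023),("meter_mid",.017)]:
        for r in bot.pinpoint(p,q): print(q,round(r["confidence"],2),np.round(r["centre"]),atz(p,r["centre"],z).round(3))
s=bot.read_state();print(s["time_s"],s["position"],s["tcp_rot"],s["force"],s["opening"])
E
```

```text
pics
top 404.28121816170375 [ 0.40357552 -0.05691575  1.24747902]
jig_seat 0.9 [265. 199.] [ 0.536 -0.023  0.02 ]
jig_seat 0.73 [103. 184.] [0.568 0.47  0.02 ]
lower_mid 0.72 [177. 188.] [0.561 0.246 0.017]
cover_mid 0.96 [357. 136.] [ 0.742 -0.303  0.022]
cover_mid 0.66 [340. 197.] [ 0.548 -0.251  0.022]
cover_mid 0.66 [464. 266.] [ 0.35  -0.633  0.022]
spool_mid 0.58 [411. 206.] [ 0.526 -0.469  0.023]
meter_mid 0.84 [103. 182.] [0.572 0.473 0.017]
side 511.6650060831792 [-0.23116835 -1.11949023  1.01714971]
cover_mid 0.89 [383. 219.] [ 0.742 -0.296  0.022]
cover_mid 0.83 [324. 234.] [ 0.554 -0.24   0.022]
cover_mid 0.75 [366. 359.] [ 0.344 -0.639  0.022]
cover_mid 0.15 [377. 279.] [ 0.546 -0.47   0.022]
spool_mid 0.86 [378. 282.] [ 0.539 -0.479  0.023]
meter_mid 0.62 [207. 138.] [0.568 0.493 0.017]
0.6 [ 0.17324146 -0.60049645  0.23654739] [[ 9.60831340e-01  2.77133787e-01  1.26130299e-05]
 [ 2.77133787e-01 -9.60831340e-01 -2.57148417e-05]
 [ 4.99254297e-06  2.82031226e-05 -1.00000000e+00]] [ 0.55609316 -0.18229465 -0.30505506] 1.0031009248681308
```

View pics/top0.png

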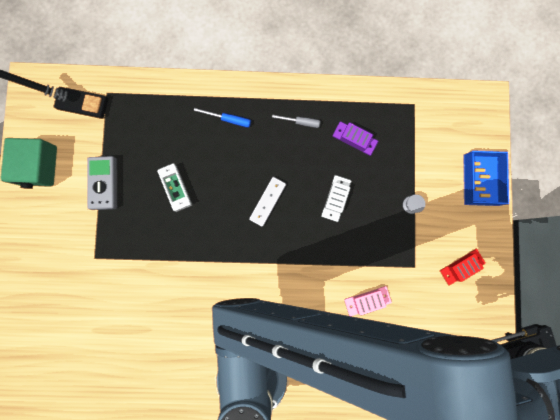

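View pics/side0.png

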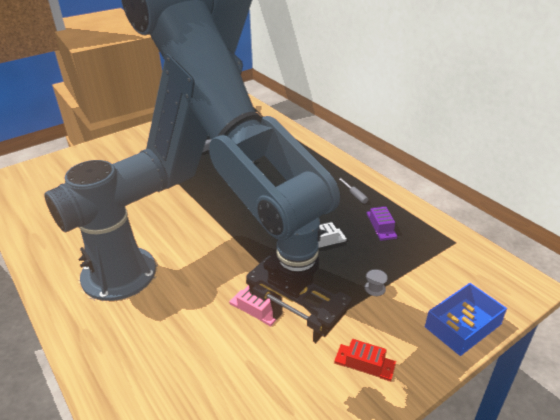

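Candidates for the cover (top picture): white with dark slots (337,198), purple (356,137), pink (368,300), red (463,267). The description (aluminium) leaves the white one at (337,198). The lower half is at (174,188) and the jig at (267,201). Next I'll check with a close crop and get the yaws.

Run:
```python
from h import *
p=bot.capture("top")
cv2.imwrite("pics/crop0.png",cv2.resize(p["image"][110:240,130:380],None,fx=3,fy=3,interpolation=cv2.INTER_CUBIC))
for q,z,zt in [("jig_seat",.02,.02),("lower_mid",.017,.034),("cover_mid",.022,.03)]:
    for r in bot.silhouettes(p,q):
        m=r["pixels"];v,u=np.nonzero(m)
        if len(u)<20: continue
        W=np.array([atz(p,(a,b),zt)[:2] for a,b in zip(u,v)])
        (c,wh,_)=rect=cv2.minAreaRect((W*1000).astype(np.float32))
        w,V=np.linalg.eigh(np.cov(W.T));a=np.degrees(np.arctan2(V[1,1],V[0,1]))
        print(q,round(r["confidence"],2),np.round(r["centre"]),np.round(c),np.round(wh),"rectang",round(rect[2],1),"pca",a.round(1))
```

```text
jig_seat 0.89 [269. 202.] [527. -28.] [ 50. 151.] rectang 63.2 pca 153.0
lower_mid 0.73 [177. 189.] [562. 251.] [139.  60.] rectang 25.3 pca -154.2
cover_mid 0.95 [355. 136.] [ 736. -295.] [132.  64.] rectang 62.6 pca 63.6
cover_mid 0.87 [462. 268.] [ 343. -625.] [ 63. 135.] rectang 31.7 pca 120.1
cover_mid 0.69 [337. 199.] [ 543. -239.] [ 57. 136.] rectang 72.1 pca 161.2
cover_mid 0.67 [372. 303.] [ 237. -337.] [ 60. 131.] rectang 19.7 pca 108.0
```

View pics/crop0.png

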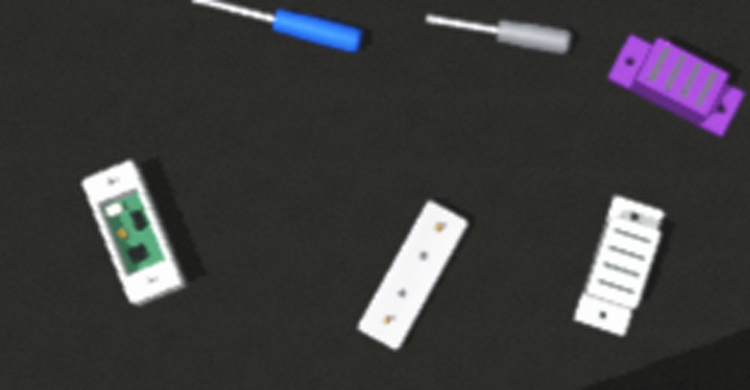

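The crop confirms the choice: the white slotted cover at top pixel (337,198), the jig with two brass pegs at (267,201), and the tray with the green board at (174,188). First I move above the tray.

>>> play_rows --moves '[[[25,-30,0,0,0,0],[25,-30,0,0,0,0],[25,-30,0,0,0,0],[25,-30,0,0,0,0],[25,-30,0,0,0,0]]]' --fingers 1

```text
time_s: 1.3
position: [0.2522, -0.4204, 0.2367]
tcp_rot: [[0.961, 0.277, 0.0], [0.277, -0.961, -0.0], [0.0, 0.0, -1.0]]
force: [0.9, -0.2, 0.2]
opening: 0.997
grasp_force: 0.0
```

>>> play_rows --moves '[[[25,-30,0,0,0,0],[25,-30,0,0,0,0],[25,-30,0,0,0,0],[25,-30,0,0,0,0],[25,-30,0,0,0,0]]]'

```text
time_s: 1.8
position: [0.3308, -0.2417, 0.2369]
tcp_rot: [[0.961, 0.277, 0.001], [0.277, -0.961, -0.001], [0.0, 0.001, -1.0]]
force: [1.0, -0.0, -0.6]
opening: 1.001
grasp_force: 0.0
```

>>> play_rows --moves '[[[25,-30,0,0,0,0],[25,-30,0,0,0,0],[25,-30,0,0,0,0],[25,-30,0,0,0,0],[25,-30,0,0,0,0]]]'

```text
time_s: 2.3
position: [0.4095, -0.0628, 0.2369]
tcp_rot: [[0.961, 0.277, 0.001], [0.277, -0.961, -0.0], [0.001, 0.001, -1.0]]
force: [0.1, -0.8, 0.4]
opening: 0.998
grasp_force: 0.0
```

>>> play_rows --moves '[[[25,-30,0,0,0,0],[25,-30,0,0,0,0],[25,-30,0,0,0,0],[25,-30,0,0,0,0],[25,-30,0,0,0,0]]]'

```text
time_s: 2.8
position: [0.488, 0.1163, 0.2368]
tcp_rot: [[0.961, 0.277, 0.001], [0.277, -0.961, -0.0], [0.001, 0.0, -1.0]]
force: [-0.0, -0.7, 0.1]
opening: 1.002
grasp_force: 0.0
```

>>> play_rows --moves '[[[26,-27,0,0,0,0],[26,-27,0,0,0,0],[26,-27,0,0,0,0],[26,-27,0,0,0,-0.08],[0,0,0,0,0,-0.08]]]'

```text
time_s: 3.3
position: [0.5597, 0.2512, 0.2367]
tcp_rot: [[0.901, 0.433, 0.004], [0.433, -0.901, 0.002], [0.005, -0.001, -1.0]]
force: [-0.2, -0.9, -0.2]
opening: 1.0
grasp_force: 0.0
```

```bash
cat >> h.py <<'E'
def look(q,z,zt,cam="wrist",save=None):
    p=bot.capture(cam)
    if save: cv2.imwrite(f"pics/{save}.png",p["image"])
    for r in bot.pinpoint(p,q): print("pin",round(r["confidence"],2),np.round(r["centre"],1),atz(p,r["centre"],z).round(4))
    for r in bot.silhouettes(p,q):
        v,u=np.nonzero(r["pixels"])
        if len(u)<50: continue
        W=np.array([atz(p,(a,b),zt)[:2] for a,b in zip(u,v)])
        c,wh,an=cv2.minAreaRect((W*1000).astype(np.float32))
        w,V=np.linalg.eigh(np.cov(W.T));a=np.degrees(np.arctan2(V[1,1],V[0,1]))
        print("sil",round(r["confidence"],2),np.round(r["centre"]),np.round(c,1),np.round(wh),round(an,1),"pca",a.round(1))
    return p
def yaw():
    R=np.array(bot.read_state()["tcp_rot"]);return np.degrees(np.arctan2(R[1,0],R[0,0]))
def goto(X,psi=None):
    s=bot.read_state();R=np.array(s["tcp_rot"]);d=R.T@(np.array(X)-s["position"])*1000
    print("shift mm",d.round(1)); 
    if psi is not None: print("then turn z rad",round(-np.radians(psi-yaw()),4))
E
python3 - <<'E'
from h import *
p=look("lower_mid",.017,.034,save="w1")
print(-np.array(p["R"]).T@p["t"],p["fx"],yaw())
E
```

```text
pin 0.92 [282.7 176.1] [0.5633 0.2511 0.017 ]
pin 0.42 [499.2  23.7] [0.7844 0.1303 0.017 ]
sil 0.7 [282. 172.] [562.5 254.4] [135.  53.] 24.7 pca -155.1
[0.6336719  0.28643603 0.38612846] 351.5104600403572 25.211448520784096
```

View pics/w1.png

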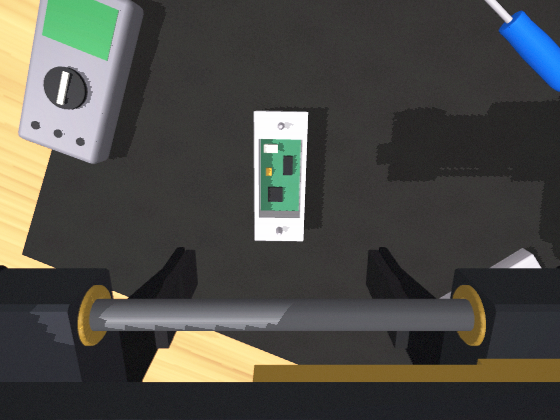

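The wrist picture shows the tray at (281,176), with its dowels at about (281,126) and (279,231). I'll check these against the 108 mm spacing.

Run:
```python
from h import *
p=bot.capture("wrist")
I=p["image"]
a=atz(p,(281.5,126),.046)[:2];b=atz(p,(279.5,231),.046)[:2]
print(a,b,(a+b)/2,np.linalg.norm(a-b),np.degrees(np.arctan2(*(a-b)[::-1])))
g=I.max(2)[100:250,240:320];m=(cv2.cvtColor(I,cv2.COLOR_BGR2GRAY)>200)|((I[...,1]>I[...,2]+20))
m=m[100:250,240:320].astype(np.uint8);v,u=np.nonzero(m)
W=np.array([atz(p,(x+240,y+100),.034)[:2]*1000 for x,y in zip(u,v)],np.float32);print(cv2.minAreaRect(W))
goto([.5625,.2525,.017],24.7)
```

```text
[0.60846134 0.27111217] [0.51171197 0.22774217] [0.56008666 0.24942717] 0.1060254552204673 24.145343131491078
((562.1766357421875, 254.1417694091797), (134.3301544189453, 52.143184661865234), 24.690134048461914)
shift mm [  7.7  -2.7 219.3]
then turn z rad 0.008
```

Run:
```python
from h import *
p=bot.capture("wrist");I=p["image"]
R=np.array(p["R"]);print(R.round(3),p["cx"],p["cy"])
for X in [(.5622,.2541,.034),(.56,.2494,.046),(.5622,.2541,.046)]: print(proj(p,np.array(X)).round(1))
cv2.imwrite("pics/c1.png",cv2.resize(I[100:250,230:330],None,fx=4,fy=4,interpolation=cv2.INTER_CUBIC))
```

```text
[[ 0.426 -0.905  0.   ]
 [-0.863 -0.406  0.3  ]
 [-0.271 -0.128 -0.954]] 281.3290019688571 207.52585392535167
[276.8 174.1]
[280.  180.6]
[276.7 176.7]
```

View pics/c1.png

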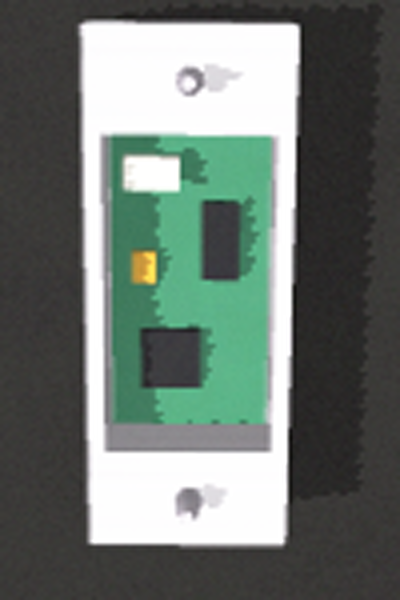

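The crop puts the dowels at (277.3,120) and (277,225) and the edge midline at 277.6, which agrees with the fitted rectangle (134×52 mm). The tray centre is (0.562, 0.254), yaw 24.7°.

Run:
```python
from h import *
goto([.5622,.2541,.020],24.7);print(bot.read_state()["position"])
```

```text
shift mm [  8.1  -4.5 216.5]
then turn z rad 0.0078
[0.5569277  0.24662475 0.23646035]
```

>>> play_rows --moves '[[[8,-4,40,0,0,0],[0,0,40,0,0,0],[0,0,40,0,0,0],[0,0,30,0,0,0.008],[0,0,0,0,0,0]]]'

```text
time_s: 4.05
position: [0.5593, 0.2523, 0.0825]
tcp_rot: [[0.909, 0.417, -0.01], [0.417, -0.909, -0.003], [-0.01, -0.002, -1.0]]
force: [-0.8, -0.6, -0.1]
opening: 1.001
grasp_force: 0.0
```

Run:
```python
from h import *
goto([.5622,.2541,.020],24.7)
p=bot.capture("wrist");cv2.imwrite("pics/w2.png",p["image"]);print(bot.read_state()["force"])
```

```text
shift mm [ 4.  -0.3 62.5]
then turn z rad -0.0006
[ 0.84563379 -0.16030353  0.37713301]
```

View pics/w2.png

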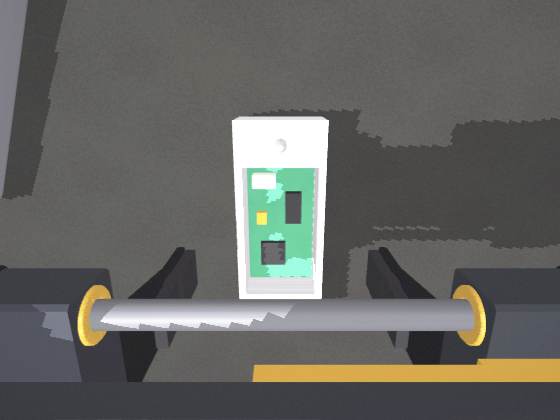

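The tray sits centred between the fingers (column 280). Descend, close, then check.

>>> play_rows --moves '[[[4,0,25,0,0,0],[0,0,25,0,0,0],[0,0,12,0,0,0],[0,0,0,0,0,0],[0,0,0,0,0,0]]]'

```text
time_s: 4.6
position: [0.5676, 0.256, 0.0261]
tcp_rot: [[0.908, 0.419, 0.002], [0.419, -0.908, 0.001], [0.002, 0.0, -1.0]]
force: [0.0, -1.4, 0.0]
opening: 1.003
grasp_force: 0.0
```

>>> play_rows --moves '[[[0,0,0,0,0,0],[0,0,0,0,0,0],[0,0,0,0,0,0],[0,0,0,0,0,0],[0,0,0,0,0,0]]]' --fingers -1

```text
time_s: 5.1
position: [0.5666, 0.2559, 0.0247]
tcp_rot: [[0.908, 0.419, 0.0], [0.419, -0.908, 0.0], [0.0, 0.0, -1.0]]
force: [0.9, 0.1, 0.4]
opening: 0.634
grasp_force: 0.0
```

>>> play_rows --moves '[[[0,0,0,0,0,0],[0,0,0,0,0,0],[0,0,0,0,0,0],[0,0,0,0,0,0],[0,0,0,0,0,0]]]'

```text
time_s: 5.6
position: [0.5665, 0.256, 0.0247]
tcp_rot: [[0.908, 0.419, -0.0], [0.419, -0.908, 0.0], [0.0, -0.0, -1.0]]
force: [-1.9, 0.6, 1.5]
opening: 0.591
grasp_force: 30.0
```

>>> play_rows --moves '[[[0,0,-15,0,0,0],[0,0,-35,0,0,0],[0,0,-40,0,0,0],[0,0,-40,0,0,0],[-20,12,0,0,0,0]]]'

```text
time_s: 6.1
position: [0.5597, 0.2391, 0.1614]
tcp_rot: [[0.907, 0.421, 0.018], [0.421, -0.907, 0.004], [0.018, 0.003, -1.0]]
force: [2.1, 0.2, -3.6]
opening: 0.594
grasp_force: 30.0
```

>>> play_rows --moves '[[[-35,23,0,0,0,0],[-35,23,0,0,0,0],[-35,23,0,0,0,0],[-35,23,0,0,0,0],[-35,23,0,0,0,0]]]'

```text
time_s: 6.6
position: [0.4414, 0.0575, 0.155]
tcp_rot: [[0.907, 0.42, 0.0], [0.42, -0.907, -0.001], [-0.0, 0.001, -1.0]]
force: [0.2, -1.3, -4.0]
opening: 0.593
grasp_force: 30.0
```

>>> play_rows --moves '[[[-30,19,0,0,0,0],[0,0,0,0,0,0.14],[0,0,0,0,0,0.14],[0,0,0,0,0,0.14],[0,0,0,0,0,0.14]]]'

```text
time_s: 7.1
position: [0.4232, 0.0286, 0.155]
tcp_rot: [[0.991, -0.133, 0.0], [-0.133, -0.991, -0.0], [0.0, 0.0, -1.0]]
force: [-0.1, -0.2, -3.6]
opening: 0.592
grasp_force: 30.0
```

>>> play_rows --moves '[[[0,0,0,0,0,0.14],[0,0,0,0,0,0.14],[0,0,0,0,0,0.065],[0,0,0,0,0,0],[0,0,0,0,0,0]]]'

```text
time_s: 7.6
position: [0.4233, 0.0289, 0.1548]
tcp_rot: [[0.891, -0.453, 0.0], [-0.453, -0.891, -0.0], [0.0, 0.0, -1.0]]
force: [-0.5, 1.1, -4.8]
opening: 0.595
grasp_force: 30.0
```

Run:
```python
from h import *
p=look("jig_seat",.02,.02,save="w3");print(yaw(),bot.read_state()["position"],bot.read_state()["force"])
```

```text
pin 0.96 [283.6  40. ] [ 0.5322 -0.0286  0.02  ]
sil 0.77 [285.  69.] [510.5 -19.8] [46. 99.] 63.0 pca 153.2
-27.00352933578012 [0.42344594 0.02893313 0.15465955] [ 0.09750087 -0.34318777 -3.73306327]
```

View pics/w3.png

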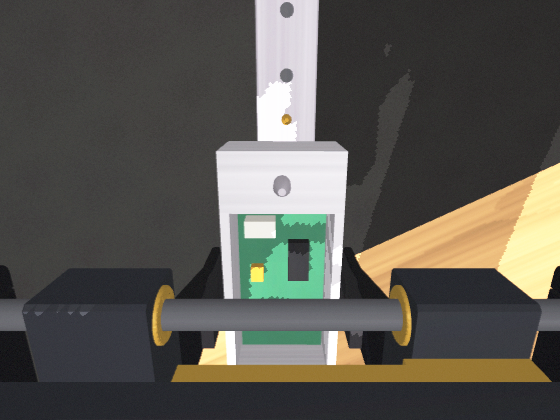

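The near peg is at (286,119) and the held tray's dowel at (282,186), but the jig's far end is cut off. I'll go up to see both pegs.

>>> play_rows --moves '[[[0,0,-35,0,0,0],[0,0,-35,0,0,0],[0,0,-30,0,0,0],[0,0,0,0,0,0],[0,0,0,0,0,0]]]'

```text
time_s: 8.25
position: [0.4232, 0.029, 0.2546]
tcp_rot: [[0.891, -0.454, 0.001], [-0.454, -0.891, -0.0], [0.001, -0.0, -1.0]]
force: [-0.0, -0.5, -4.1]
opening: 0.594
grasp_force: 30.0
```

Run:
```python
from h import *
p=look("jig_seat",.02,.02);I=p["image"];s=bot.read_state();print(yaw(),s["position"])
X=np.array([.5315,-.0285,.034]);d=np.array([np.cos(np.radians(-27)),np.sin(np.radians(-27)),0])
for k in(-.054,.054):print(proj(p,X+k*d).round(1))
# brass blobs
h=cv2.cvtColor(I,cv2.COLOR_BGR2HSV);m=((h[...,0]>10)&(h[...,0]<30)&(h[...,1]>120)).astype(np.uint8);m[230:]=0
n,_,st,c=cv2.connectedComponentsWithStats(m)
for i in range(1,n):
    if st[i,4]>5 and st[i,4]<400: print("brass",c[i].round(1),st[i],atz(p,c[i],.029).round(4))
for r in bot.pinpoint(p,"lower_mid")[:1]: print("low",r["centre"],r["confidence"],atz(p,r["centre"],s["position"][2]-.0247+.017))
cv2.imwrite("pics/w4.png",np.hstack([cv2.resize(I[0:140,230:330],None,fx=4,fy=4,interpolation=cv2.INTER_CUBIC),cv2.resize(I[130:270,210:310],None,fx=4,fy=4,interpolation=cv2.INTER_CUBIC)]))
```

```text
pin 0.81 [283.9  55.3] [ 0.5318 -0.0295  0.02  ]
sil 0.84 [284.  64.] [519.  -24.2] [ 46. 126.] 62.7 pca 152.9
-27.052529139946575 [0.42205989 0.02920296 0.25301207]
[283.1 112.1]
[283.3  -9. ]
brass [2.85e+02 2.00e-01] [283   0   5   2   6] [ 0.5733 -0.0516  0.029 ]
brass [284.6 113.3] [282 110   6   8  38] [ 0.4814 -0.0047  0.029 ]
brass [547.  161.5] [533 157  27  12  62] [ 0.3091 -0.2331  0.029 ]
low [282.1, 280.1] 0.63 [0.41822471 0.0309071  0.24531207]
```

View pics/w4.png

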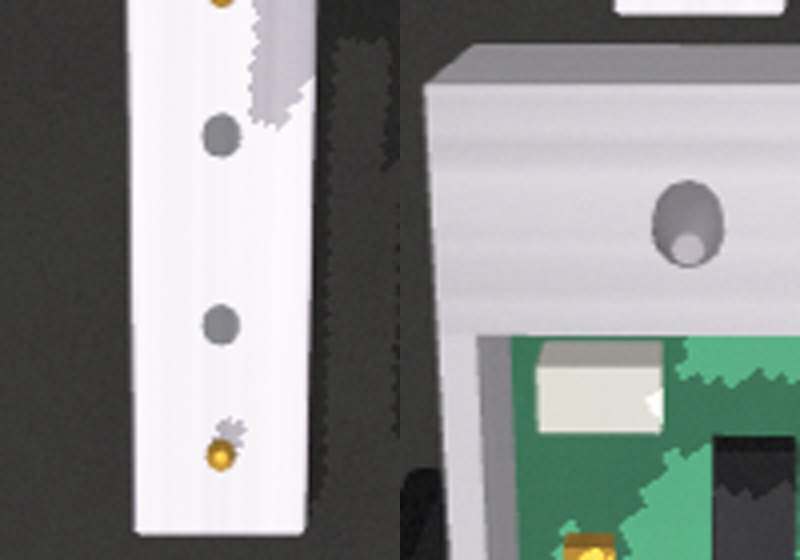

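Run:
```python
from h import *
p=bot.capture("wrist");s=bot.read_state();T=np.array(s["position"]);R=np.array(s["tcp_rot"])
def rel(uv,z): 
    w=atz(p,uv,z);return w.round(4),(R.T@(w-T)*1000).round(1)
print("hole1",rel((285,33.8),.02));print("hole2",rel((285,81),.02));print("end",rel((285,133.7),.02))
print("pegtip",rel((285,114),.032))
print("dowel tip",rel((282,192),T[2]+.0233),"tray end",rel((282,151.5),T[2]+.0093))
```

```text
hole1 (array([ 0.5466, -0.0389,  0.02  ]), array([142.2,   3.9, 232.7]))
hole2 (array([ 0.5075, -0.0191,  0.02  ]), array([ 98.5,   4.1, 232.8]))
end (array([0.4602, 0.0048, 0.02  ]), array([ 45.4,   4.3, 233. ]))
pegtip (array([ 0.4789, -0.0045,  0.032 ]), array([ 66.3,   4.1, 220.9]))
dowel tip (array([0.4662, 0.0064, 0.2765]), array([ 49.2,   0.4, -23.5])) tray end (array([0.4776, 0.0005, 0.2625]), array([62.1,  0.5, -9.5]))
```

All jig features agree: centre 120.3 mm ahead and 4.1 mm across, tray held at −4.85/+0.45. So I shift (125, 3.6), then descend.

>>> play_rows --moves '[[[31,3.6,0,0,0,0],[31,0,0,0,0,0],[31,0,0,0,0,0],[32,0,0,0,0,0],[0,0,35,0,0,0]]]'

```text
time_s: 9.0
position: [0.5423, -0.0348, 0.2225]
tcp_rot: [[0.89, -0.456, 0.017], [-0.456, -0.89, -0.005], [0.018, -0.003, -1.0]]
force: [1.6, -0.3, -4.2]
opening: 0.592
grasp_force: 30.0
```

>>> play_rows --moves '[[[0,0,40,0,0,0],[0,0,40,0,0,0],[0,0,40,0,0,0],[0,0,20,0,0,0],[0,0,0,0,0,0]]]'

```text
time_s: 9.5
position: [0.5302, -0.0304, 0.0755]
tcp_rot: [[0.89, -0.455, -0.009], [-0.455, -0.891, 0.003], [-0.009, 0.002, -1.0]]
force: [-0.5, -0.6, -3.5]
opening: 0.592
grasp_force: 30.0
```

>>> play_rows --moves '[[[0,0,0,0,0,0],[0,0,0,0,0,0]]]'

```text
time_s: 9.7
position: [0.5344, -0.0314, 0.0806]
tcp_rot: [[0.891, -0.455, 0.003], [-0.455, -0.891, -0.001], [0.003, -0.001, -1.0]]
force: [0.9, 0.5, -4.1]
opening: 0.593
grasp_force: 30.0
```

Run:
```python
from h import *
a=np.radians(-27.05);C=np.array([.42206,.0292])+.12035*np.array([np.cos(a),np.sin(a)])+.0041*np.array([np.sin(a),-np.cos(a)])
print("jig",C); T=C+.00485*np.array([np.cos(a),np.sin(a)])-.00045*np.array([np.sin(a),-np.cos(a)]);print("tcp target",T)
goto([*T,.0447],-27.0);print(bot.read_state()["position"])
p=bot.capture("wrist");cv2.imwrite("pics/w5.png",p["image"])
p=bot.capture("side");cv2.imwrite("pics/s5.png",p["image"]);print(proj(p,np.array([*C,.03])))
```

```text
jig [ 0.52738037 -0.02918281]
tcp target [ 0.53190447 -0.03098766]
shift mm [-2.5  0.8 35.9]
then turn z rad -0.0009
[ 0.53440914 -0.03139648  0.08057838]
[276.12702054 201.587087  ]
```

>>> play_rows --moves '[[[-2,0.7,12,0,0,0],[0,0,0,0,0,0],[0,0,0,0,0,0],[0,0,0,0,0,0],[0,0,0,0,0,0]]]'

```text
time_s: 10.3
position: [0.5316, -0.0309, 0.0682]
tcp_rot: [[0.891, -0.455, 0.001], [-0.455, -0.891, -0.0], [0.001, -0.0, -1.0]]
force: [-0.8, 0.3, -4.4]
opening: 0.594
grasp_force: 30.0
```

Run:
```python
from h import *
goto([.5319,-.0310,.0447],-27.05);print(bot.read_state()["position"])
```

```text
shift mm [ 0.3 -0.1 23.5]
then turn z rad 0.0
[ 0.53161943 -0.03092359  0.06819125]
```

Aligned. Now I lower gently and watch the force.

>>> play_rows --moves '[[[0,0,4,0,0,0],[0,0,4,0,0,0],[0,0,3,0,0,0],[0,0,0,0,0,0],[0,0,0,0,0,0]]]'

```text
time_s: 10.8
position: [0.531, -0.0308, 0.0563]
tcp_rot: [[0.891, -0.455, -0.001], [-0.455, -0.891, 0.0], [-0.001, 0.0, -1.0]]
force: [0.7, -0.7, -3.3]
opening: 0.596
grasp_force: 30.0
```

>>> play_rows --moves '[[[0,0,2,0,0,0],[0,0,2,0,0,0],[0,0,0,0,0,0],[0,0,0,0,0,0]]]'

```text
time_s: 11.2
position: [0.5319, -0.031, 0.0526]
tcp_rot: [[0.891, -0.455, 0.002], [-0.455, -0.891, -0.0], [0.002, -0.0, -1.0]]
force: [1.3, -0.2, -4.9]
opening: 0.599
grasp_force: 30.0
```

>>> play_rows --moves '[[[0,0,2,0,0,0],[0,0,2,0,0,0],[0,0,2,0,0,0],[0,0,0,0,0,0],[0,0,0,0,0,0]]]'

```text
time_s: 11.7
position: [0.5321, -0.031, 0.0465]
tcp_rot: [[0.891, -0.455, 0.002], [-0.455, -0.891, -0.0], [0.002, -0.001, -1.0]]
force: [4.1, -0.6, -5.3]
opening: 0.597
grasp_force: 30.0
```

>>> play_rows --moves '[[[0,0,1,0,0,0],[0,0,1,0,0,0],[0,0,0,0,0,0],[0,0,0,0,0,0]]]'

```text
time_s: 12.1
position: [0.5321, -0.0311, 0.0448]
tcp_rot: [[0.891, -0.455, 0.002], [-0.455, -0.891, -0.0], [0.002, -0.001, -1.0]]
force: [4.9, 0.0, -0.7]
opening: 0.594
grasp_force: 30.0
```

>>> play_rows --moves '[[[0,0,1,0,0,0],[0,0,0.5,0,0,0],[0,0,0,0,0,0]]]'

```text
time_s: 12.4
position: [0.5322, -0.0311, 0.0446]
tcp_rot: [[0.891, -0.455, 0.003], [-0.455, -0.891, -0.001], [0.003, -0.001, -1.0]]
force: [2.9, 0.5, 8.0]
opening: 0.593
grasp_force: 30.0
```

>>> play_rows --moves '[[[0,0,0,0,0,0],[0,0,0,0,0,0],[0,0,0,0,0,0],[0,0,0,0,0,0],[0,0,0,0,0,0]]]' --fingers 1

```text
time_s: 12.9
position: [0.5304, -0.0307, 0.0427]
tcp_rot: [[0.891, -0.455, -0.002], [-0.455, -0.891, 0.0], [-0.002, 0.0, -1.0]]
force: [1.4, 0.2, -0.5]
opening: 0.952
grasp_force: 0.0
```

>>> play_rows --moves '[[[0,0,-10,0,0,0],[0,0,-20,0,0,0],[0,0,-30,0,0,0],[0,0,-40,0,0,0],[0,0,-40,0,0,0]]]'

```text
time_s: 13.4
position: [0.5304, -0.0307, 0.1846]
tcp_rot: [[0.891, -0.455, -0.001], [-0.455, -0.891, 0.0], [-0.001, 0.0, -1.0]]
force: [0.6, 0.8, 0.2]
opening: 0.999
grasp_force: 0.0
```

>>> play_rows --moves '[[[-25,0,-30,0,0,0],[-25,0,0,0,0,0],[0,0,0,0,0,0],[0,0,0,0,0,0],[0,0,0,0,0,0]]]'

```text
time_s: 13.9
position: [0.4875, -0.0085, 0.213]
tcp_rot: [[0.89, -0.455, 0.001], [-0.455, -0.89, -0.0], [0.001, -0.0, -1.0]]
force: [0.6, -0.3, -0.1]
opening: 1.0
grasp_force: 0.0
```

```bash
cat >> h.py <<'E'
def meas(zt,box):
    "rectangle of the bright part within box (c0,c1,r0,r1), plane zt"
    p=bot.capture("wrist");I=p["image"];c0,c1,r0,r1=box
    m=(cv2.cvtColor(I,cv2.COLOR_BGR2GRAY)>140)|(I[...,1].astype(int)>I[...,2]+20);S=np.zeros(m.shape,np.uint8);S[r0:r1,c0:c1]=m[r0:r1,c0:c1]
    n,L,st,c=cv2.connectedComponentsWithStats(S);i=1+np.argmax(st[1:,4]);v,u=np.nonzero(L==i)
    W=np.array([atz(p,(x,y),zt)[:2]*1000 for x,y in zip(u,v)],np.float32);print(st[i],cv2.minAreaRect(W));return p
E
python3 - <<'E'
from h import *
p=look("lower_mid",.037,.054,save="w6");print(yaw(),bot.read_state()["position"])
p=meas(.054,(200,370,0,250))
I=p["image"];cv2.imwrite("pics/c6.png",np.vstack([cv2.resize(I[20:300,150:410],None,fx=2,fy=2)]))
E
```

```text
pin 0.95 [281.9 137.8] [ 0.5297 -0.0309  0.037 ]
-27.079120517733656 [ 0.48724452 -0.00850954  0.21249752]
[ 249   52   65  164 9354] ((530.3880615234375, -30.293487548828125), (52.78847122192383, 138.51589965820312), 62.89643859863281)
```

View pics/c6.png

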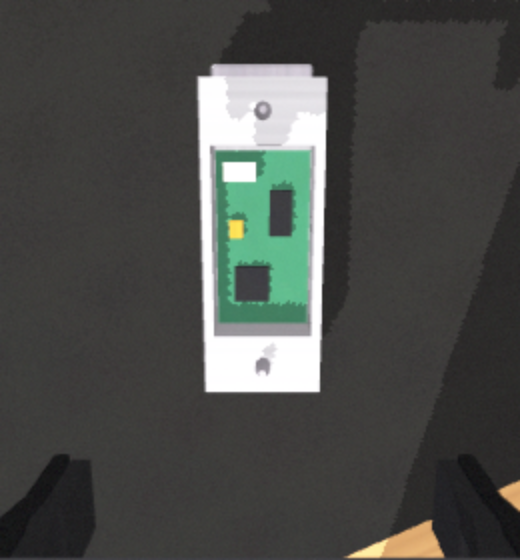

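The tray sits square on the jig, dowels at about (281.5,75) and (281.5,202). Next, the tray's exact position and the move towards the cover.

Run:
```python
from h import *
p=bot.capture("wrist")
f=atz(p,(281.2,58.5),.054);n=atz(p,(281.4,215.5),.054);print("edges mid",(f+n)/2,np.linalg.norm(f-n),np.degrees(np.arctan2(*(f-n)[1::-1])))
f=atz(p,(281.5,75),.066);n=atz(p,(281.5,202),.066);print("dowels mid",(f+n)/2,np.linalg.norm(f-n),np.degrees(np.arctan2(*(f-n)[1::-1])))
goto([.499,-.229,.2125],-18.8)
```

```text
edges mid [ 0.52761605 -0.02941344  0.054     ] 0.1341059369490128 -26.96276715606436
dowels mid [ 0.52904674 -0.03031596  0.066     ] 0.1043535457596541 -27.027031173237397
shift mm [111.1 190.9  -0. ]
then turn z rad -0.1445
```

>>> play_rows --moves '[[[22,38,0,0,0,0],[22,38,0,0,0,0],[22,38,0,0,0,0],[22,38,0,0,0,0],[23,39,0,0,0,0]]]'

```text
time_s: 14.65
position: [0.4984, -0.2304, 0.2127]
tcp_rot: [[0.891, -0.455, -0.0], [-0.455, -0.891, 0.001], [-0.001, -0.0, -1.0]]
force: [0.0, -0.1, -0.4]
opening: 1.002
grasp_force: 0.0
```

>>> play_rows --moves '[[[0,0,0,0,0,-0.144],[0,0,0,0,0,0],[0,0,0,0,0,0],[0,0,0,0,0,0]]]'

```text
time_s: 15.05
position: [0.4983, -0.2276, 0.2128]
tcp_rot: [[0.946, -0.323, -0.001], [-0.323, -0.946, 0.001], [-0.001, -0.0, -1.0]]
force: [-0.1, 0.2, 0.3]
opening: 1.003
grasp_force: 0.0
```

Run:
```python
from h import *
p=look("cover_mid",.022,.022);print(yaw(),bot.read_state()["position"])
p=meas(.022,(180,400,20,280))
I=p["image"];cv2.imwrite("pics/c7.png",np.vstack([cv2.resize(I[20:300,150:410],None,fx=2,fy=2)]))
```

```text
sil 0.84 [400. 360.] [ 258.7 -290.4] [34. 21.] 71.2 pca 79.8
sil 0.62 [277. 127.] [ 547.8 -241.5] [ 57. 130.] 73.1 pca 162.9
-18.768550977596334 [ 0.49861133 -0.22768826  0.21312056]
[ 247   58   61  141 6683] ((548.0057983398438, -241.31829833984375), (55.044193267822266, 129.7030029296875), 73.12549591064453)
```

View pics/c7.png

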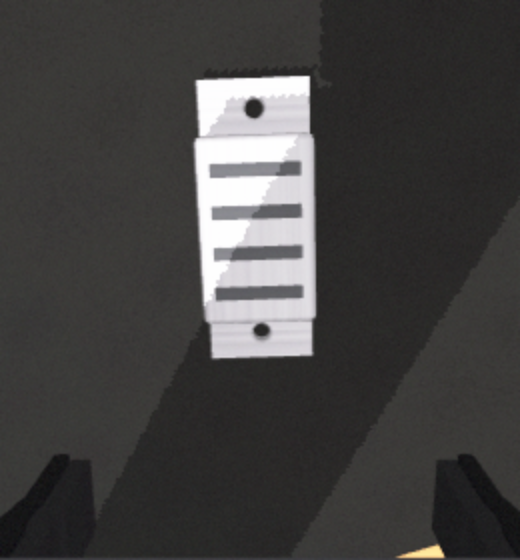

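Cover seen: lug holes at about (277,74) and (280.8,185.5).

Run:
```python
from h import *
p=bot.capture("wrist")
f=atz(p,(277,74),.010);n=atz(p,(280.8,185.5),.010);c=(f+n)/2;a=np.degrees(np.arctan2(*(f-n)[1::-1]));print("holes",c,np.linalg.norm(f-n),a)
e1=atz(p,(150+(196+309)/4,20+(80+76)/4),.010);e2=atz(p,(150+(211.5+312.5)/4,20+(357+355)/4),.008);print((e1+e2)/2,np.linalg.norm(e1-e2),np.degrees(np.arctan2(*(e1-e2)[1::-1])))
goto([c[0],c[1],.032],a)
```

```text
holes [ 0.5465448  -0.24194707  0.01      ] 0.10758389624511089 -16.851098364276147
[ 0.54618223 -0.24158856  0.009     ] 0.13458010660925324 -16.865327744685302
shift mm [ 49.8  -2.2 181.2]
then turn z rad -0.0335
```

>>> play_rows --moves '[[[25,-1,0,0,0,0],[25,-1,35,0,0,0],[0,0,35,0,0,0],[0,0,35,0,0,0],[0,0,0,0,0,-0.0335]]]'

```text
time_s: 15.8
position: [0.5435, -0.2404, 0.103]
tcp_rot: [[0.957, -0.29, -0.009], [-0.289, -0.957, 0.006], [-0.01, -0.003, -1.0]]
force: [-1.0, 0.8, 0.2]
opening: 1.0
grasp_force: 0.0
```

>>> play_rows --moves '[[[0,0,0,0,0,0],[0,0,0,0,0,0],[0,0,0,0,0,0],[0,0,0,0,0,0]]]'

```text
time_s: 16.2
position: [0.5471, -0.2432, 0.1091]
tcp_rot: [[0.957, -0.291, 0.002], [-0.291, -0.957, -0.001], [0.002, 0.001, -1.0]]
force: [-0.0, 0.4, 0.9]
opening: 0.995
grasp_force: 0.0
```

Run:
```python
from h import *
goto([.5463,-.2418,.026],-16.86);print(bot.read_state()["position"])
```

```text
shift mm [-1.3 -1.1 83.1]
then turn z rad -0.0006
[ 0.54710804 -0.24317711  0.10914078]
```

>>> play_rows --moves '[[[-1,-1,25,0,0,0],[0,0,25,0,0,0],[0,0,20,0,0,0],[0,0,12,0,0,0],[0,0,0,0,0,0]]]'

```text
time_s: 16.7
position: [0.5451, -0.2412, 0.0249]
tcp_rot: [[0.957, -0.291, -0.002], [-0.291, -0.957, 0.001], [-0.002, -0.001, -1.0]]
force: [0.4, 1.1, 0.7]
opening: 0.995
grasp_force: 0.0
```

>>> play_rows --moves '[[[0,0,0,0,0,0],[0,0,0,0,0,0],[0,0,0,0,0,0],[0,0,0,0,0,0],[0,0,0,0,0,0]]]'

```text
time_s: 17.2
position: [0.5461, -0.2418, 0.0266]
tcp_rot: [[0.957, -0.29, 0.001], [-0.29, -0.957, -0.0], [0.001, 0.0, -1.0]]
force: [0.1, -0.2, 1.3]
opening: 0.998
grasp_force: 0.0
```

>>> play_rows --moves '[[[0,0,0,0,0,0],[0,0,0,0,0,0],[0,0,0,0,0,0],[0,0,0,0,0,0],[0,0,0,0,0,0]]]' --fingers -1

```text
time_s: 17.7
position: [0.5458, -0.2416, 0.026]
tcp_rot: [[0.957, -0.29, -0.0], [-0.29, -0.957, 0.0], [-0.0, -0.0, -1.0]]
force: [-0.2, 0.3, -0.5]
opening: 0.63
grasp_force: 0.0
```

>>> play_rows --moves '[[[0,0,0,0,0,0],[0,0,0,0,0,0],[0,0,0,0,0,0],[0,0,0,0,0,0],[0,0,0,0,0,0]]]'

```text
time_s: 18.2
position: [0.5458, -0.2415, 0.026]
tcp_rot: [[0.957, -0.291, -0.0], [-0.291, -0.957, 0.0], [-0.0, -0.0, -1.0]]
force: [0.3, 1.0, 0.2]
opening: 0.593
grasp_force: 30.0
```

>>> play_rows --moves '[[[0,0,-15,0,0,0],[0,0,-40,0,0,0],[0,0,-45,0,0,0],[0,0,-45,0,0,0],[0,0,-45,0,0,0]]]'

```text
time_s: 18.7
position: [0.5452, -0.2414, 0.2185]
tcp_rot: [[0.957, -0.29, -0.0], [-0.29, -0.957, -0.0], [-0.0, 0.0, -1.0]]
force: [0.5, -0.3, -1.7]
opening: 0.593
grasp_force: 30.0
```

>>> play_rows --moves '[[[-28,-31,-39,0,0,0],[-28,-31,0,0,0,0],[-28,-31,0,0,0,0],[-28,-31,0,0,0,0],[-28,-31,0,0,0,0]]]'

```text
time_s: 19.2
position: [0.4577, -0.056, 0.251]
tcp_rot: [[0.957, -0.291, 0.001], [-0.291, -0.957, -0.0], [0.001, 0.0, -1.0]]
force: [0.7, 0.8, -2.1]
opening: 0.598
grasp_force: 30.0
```

>>> play_rows --moves '[[[-28,-31,0,0,0,0],[-28,-32,0,0,0,0],[0,0,0,0,0,0.09],[0,0,0,0,0,0.087],[0,0,0,0,0,0]]]'

```text
time_s: 19.7
position: [0.4234, 0.0196, 0.251]
tcp_rot: [[0.891, -0.453, 0.001], [-0.453, -0.891, -0.0], [0.001, -0.0, -1.0]]
force: [0.4, -0.0, -2.9]
opening: 0.596
grasp_force: 30.0
```

>>> play_rows --moves '[[[0,0,0,0,0,0],[0,0,0,0,0,0],[0,0,0,0,0,0],[0,0,0,0,0,0]]]'

```text
time_s: 20.1
position: [0.4239, 0.0189, 0.2501]
tcp_rot: [[0.891, -0.455, -0.0], [-0.455, -0.891, 0.0], [-0.0, 0.0, -1.0]]
force: [0.7, 0.5, -2.6]
opening: 0.597
grasp_force: 30.0
```

Run:
```python
from h import *
p=bot.capture("wrist");s=bot.read_state();print(yaw(),s["position"],s["force"])
goto([.5276,-.0294,.1],-27)
I=p["image"];cv2.imwrite("pics/c8.png",cv2.resize(I[0:290,180:380],None,fx=2,fy=2,interpolation=cv2.INTER_CUBIC))
d=np.array([np.cos(np.radians(-27)),np.sin(np.radians(-27)),0])
for k in(-.054,.054):print(proj(p,np.array([.5275,-.0293,.066])+k*d).round(1))
T=np.array(s["position"]);R=np.array(s["tcp_rot"])
print("hole expected",proj(p,T+R@np.array([.0545,0,.016])).round(1))
```

```text
-27.033171940664314 [0.4238258  0.01896692 0.25009937] [ 0.130081   -0.44356944 -1.96056723]
shift mm [114.5  -4.1 150.1]
then turn z rad -0.0006
[276.6 122.9]
[276.1 -10.4]
hole expected [281.  160.1]
```

View pics/c8.png

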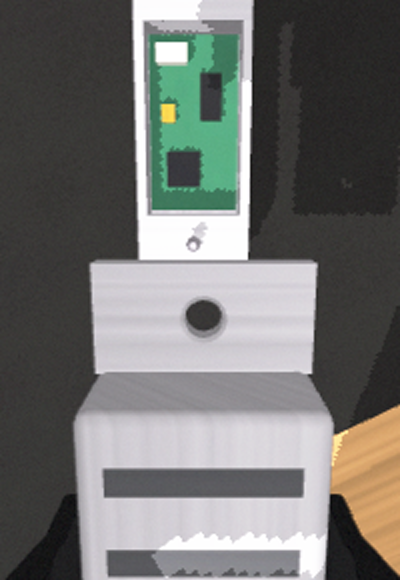

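Run:
```python
from h import *
p=bot.capture("wrist");s=bot.read_state();T=np.array(s["position"]);R=np.array(s["tcp_rot"])
rel=lambda uv,z:(R.T@(atz(p,uv,z)-T)*1000).round(2)
zl=T[2]-.016
print("hole",rel((281.6,158.6),zl),"end",rel((281.9,130.8),zl))
print("dowel tip",rel((277,121.7),.067),"tray mid (known)",(R.T@(np.array([.5275,-.0293,.037])-T)*1000).round(2))
```

```text
hole [55.2   0.29 15.99] end [68.05  0.41 15.98]
dowel tip [ 61.43  -3.74 183.08] tray mid (known) [114.34  -4.1  213.07]
```

>>> play_rows --moves '[[[28,-4.3,0,0,0,0],[28,0,0,0,0,0],[28,0,0,0,0,0],[29.5,0,0,0,0,0],[0,0,35,0,0,0]]]'

```text
time_s: 20.7
position: [0.5357, -0.032, 0.219]
tcp_rot: [[0.89, -0.455, 0.018], [-0.455, -0.89, -0.005], [0.018, -0.003, -1.0]]
force: [1.0, 0.1, -2.6]
opening: 0.595
grasp_force: 30.0
```

>>> play_rows --moves '[[[0,0,40,0,0,0],[0,0,40,0,0,0],[0,0,25,0,0,0],[0,0,0,0,0,0],[0,0,0,0,0,0]]]'

```text
time_s: 21.2
position: [0.5272, -0.0287, 0.1101]
tcp_rot: [[0.891, -0.454, -0.0], [-0.454, -0.891, 0.0], [-0.0, 0.0, -1.0]]
force: [0.6, -0.3, -2.6]
opening: 0.593
grasp_force: 30.0
```

>>> play_rows --moves '[[[0,0,0,0,0,0],[0,0,0,0,0,0],[0,0,0,0,0,0]]]'

```text
time_s: 21.5
position: [0.5278, -0.0288, 0.1116]
tcp_rot: [[0.891, -0.454, 0.003], [-0.454, -0.891, -0.001], [0.003, -0.001, -1.0]]
force: [0.8, 0.5, -2.5]
opening: 0.593
grasp_force: 30.0
```

Run:
```python
from h import *
a=np.radians(-27.03);T=np.array([.42383,.01897])+.1135*np.array([np.cos(a),np.sin(a)])-.0043*np.array([np.sin(a),-np.cos(a)]);print(T)
goto([*T,.080],-27.0);print(bot.read_state()["position"])
```

```text
[ 0.52688641 -0.02878056]
shift mm [-0.9  0.4 31.6]
then turn z rad -0.0003
[ 0.52776141 -0.02878241  0.11157915]
```

>>> play_rows --moves '[[[-0.4,0.3,6,0,0,0],[0,0,6,0,0,0],[0,0,0,0,0,0],[0,0,0,0,0,0],[0,0,0,0,0,0]]]'

```text
time_s: 22.0
position: [0.5264, -0.0287, 0.098]
tcp_rot: [[0.891, -0.454, -0.0], [-0.454, -0.891, 0.0], [-0.0, 0.0, -1.0]]
force: [-0.5, -0.1, -1.6]
opening: 0.591
grasp_force: 30.0
```

Run:
```python
from h import *
goto([.52689,-.02878,.080],-27.0);print(bot.read_state()["position"],bot.read_state()["force"])
p=bot.capture("wrist");I=p["image"];cv2.imwrite("pics/c9.png",cv2.resize(I[60:240,200:360],None,fx=3,fy=3,interpolation=cv2.INTER_CUBIC))
```

```text
shift mm [ 0.5 -0.1 18. ]
then turn z rad -0.0004
[ 0.52641973 -0.02865744  0.09804842] [-0.47308516 -0.10481179 -1.57442026]
```

View pics/c9.png

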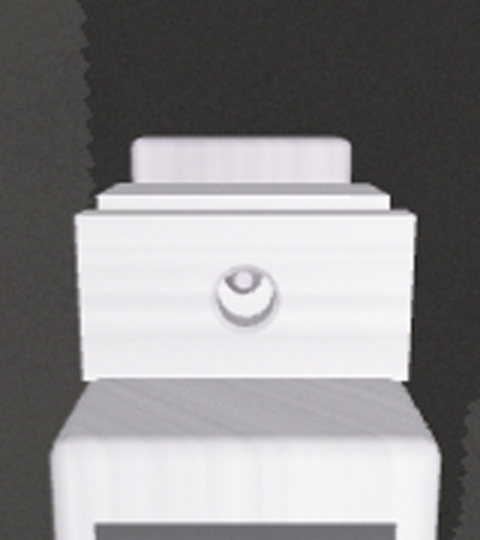

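The dowel tip is visible through the lug hole, at (281.3,153), with the hole centre at (282,159.7). I'll compute the residual. I have now viewed 12 pictures, two over the limit of 10, so I won't view any more.

Run:
```python
from h import *
p=bot.capture("wrist");s=bot.read_state();T=np.array(s["position"]);R=np.array(s["tcp_rot"])
rel=lambda uv,z:(R.T@(atz(p,uv,z)-T)*1000).round(2)
print("hole",rel((282,159.7),T[2]-.016),"dowel",rel((281.3,153.3),.068))
```

```text
hole [54.66  0.47 16.01] dowel [55.52  0.15 30.2 ]
```

>>> play_rows --moves '[[[0.5,-0.2,3,0,0,0],[0,0,3,0,0,0],[0,0,0,0,0,0],[0,0,0,0,0,0]]]'

```text
time_s: 22.5
position: [0.5268, -0.0287, 0.092]
tcp_rot: [[0.891, -0.454, -0.0], [-0.454, -0.891, 0.0], [-0.0, 0.0, -1.0]]
force: [0.9, 0.1, -2.5]
opening: 0.594
grasp_force: 30.0
```

>>> play_rows --moves '[[[0,0,2,0,0,0],[0,0,2,0,0,0],[0,0,0,0,0,0],[0,0,0,0,0,0]]]'

```text
time_s: 22.9
position: [0.5269, -0.0287, 0.0881]
tcp_rot: [[0.891, -0.454, -0.0], [-0.454, -0.891, 0.0], [-0.0, 0.0, -1.0]]
force: [0.2, 0.4, -1.9]
opening: 0.598
grasp_force: 30.0
```

>>> play_rows --moves '[[[0,0,2,0,0,0],[0,0,2,0,0,0],[0,0,2,0,0,0],[0,0,0,0,0,0],[0,0,0,0,0,0]]]'

```text
time_s: 23.4
position: [0.5269, -0.0287, 0.082]
tcp_rot: [[0.891, -0.454, -0.0], [-0.454, -0.891, 0.0], [-0.0, 0.0, -1.0]]
force: [0.5, 0.2, -2.0]
opening: 0.592
grasp_force: 30.0
```

>>> play_rows --moves '[[[0,0,1,0,0,0],[0,0,1,0,0,0],[0,0,0,0,0,0],[0,0,0,0,0,0]]]'

```text
time_s: 23.8
position: [0.5269, -0.0287, 0.0801]
tcp_rot: [[0.891, -0.454, -0.0], [-0.454, -0.891, 0.0], [-0.0, 0.0, -1.0]]
force: [-0.8, 0.6, -2.0]
opening: 0.6
grasp_force: 30.0
```

>>> play_rows --moves '[[[0,0,1,0,0,0],[0,0,0,0,0,0],[0,0,0,0,0,0]]]'

```text
time_s: 24.1
position: [0.527, -0.0287, 0.0799]
tcp_rot: [[0.891, -0.454, 0.0], [-0.454, -0.891, -0.0], [0.0, -0.0, -1.0]]
force: [-2.2, 0.1, 5.0]
opening: 0.598
grasp_force: 30.0
```

>>> play_rows --moves '[[[0,0,0.5,0,0,0],[0,0,0,0,0,0],[0,0,0,0,0,0]]]'

```text
time_s: 24.4
position: [0.527, -0.0287, 0.0799]
tcp_rot: [[0.891, -0.454, 0.001], [-0.454, -0.891, -0.0], [0.001, -0.0, -1.0]]
force: [-1.7, 0.6, 9.5]
opening: 0.594
grasp_force: 30.0
```

>>> play_rows --moves '[[[0,0,0.5,0,0,0],[0,0,0.4,0,0,0],[0,0,0,0,0,0],[0,0,0,0,0,0],[0,0,0,0,0,0]]]'

```text
time_s: 24.9
position: [0.527, -0.0287, 0.0799]
tcp_rot: [[0.891, -0.454, 0.001], [-0.454, -0.891, -0.0], [0.001, -0.0, -1.0]]
force: [-3.5, 1.4, 15.5]
opening: 0.595
grasp_force: 30.0
```

>>> play_rows --moves '[[[0,0,0,0,0,0],[0,0,0,0,0,0],[0,0,0,0,0,0],[0,0,0,0,0,0],[0,0,0,0,0,0]]]'

```text
time_s: 25.4
position: [0.527, -0.0287, 0.0799]
tcp_rot: [[0.891, -0.454, 0.001], [-0.454, -0.891, -0.0], [0.001, -0.0, -1.0]]
force: [-3.8, 0.6, 16.5]
opening: 0.595
grasp_force: 30.0
```

Run:
```python
from h import *
p=bot.capture("wrist");s=bot.read_state();print(s["position"],s["force"],s["moment"],s["grasp_force"],s["time_s"])
I=p["image"];T=np.array(s["position"]);R=np.array(s["tcp_rot"])
print("hole px",proj(p,T+R@np.array([.0548,.0004,.016])))
# lug vs tray end (columns, brightness profile down the mid column)
c=int(proj(p,T+R@np.array([.068,.015,.016]))[0]);g=cv2.cvtColor(I,cv2.COLOR_BGR2GRAY);print(c,g[90:215:2,c])
for q,z in(("cover_mid",.076),("lower_mid",.037)):
  for n in("top","side"):
    k=bot.capture(n)
    for r in bot.pinpoint(k,q): print(n,q,round(r["confidence"],2),atz(k,r["centre"],z).round(3))
```

```text
[ 0.52706118 -0.02872108  0.07992952] [-4.83072456  1.32928553 16.14202935] [ 0.17931346  0.70683355 -0.02805482] 29.99983679037541 25.45
hole px [281.86015822 159.36471157]
313 [ 52  49  48  51  49  48  52  48  50 179 217 226 226 226 227 226 226 190
 172 172 174 242 243 243 243 244 240 242 242 241 241 242 243 244 240 237
 240 243 244 241 238 234 238 238 240 240 241 243 176 178 174 178 174 176
 175 175 174 173 203 228 235 241 244]
top cover_mid 0.88 [ 0.231 -0.335  0.076]
top cover_mid 0.82 [ 0.738 -0.285  0.076]
top cover_mid 0.59 [ 0.348 -0.602  0.076]
side cover_mid 0.71 [ 0.523 -0.026  0.076]
side cover_mid 0.68 [ 0.675 -0.347  0.076]
side cover_mid 0.65 [ 0.312 -0.657  0.076]
side cover_mid 0.61 [ 0.212 -0.377  0.076]
side cover_mid 0.55 [ 0.484 -0.066  0.076]
top lower_mid 0.56 [ 0.781 -0.108  0.037]
side lower_mid 0.71 [ 0.519 -0.028  0.037]
```

The height is 0.0799 m, exactly the expected home height (0.054 + 0.026). The tool reading is a steady 16 N pressing down.

```bash
python3 -c "
from rig import bot
print(bot.hand_in())"
```

```text
the job is handed in; nothing more can be done
None
```

The job is handed in: by height and force readings, the lower half sits home on the jig pegs (released) and the cover is flush on its dowels, still held down at about 16 N; I viewed 12 pictures, two over the limit of 10.

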